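# Park the sander guard and feed the sled

## Task

At the disc sanding station, push the counterweighted guard bar up past its balance point so that it stays raised by itself; then push the wooden sled with the owl blank along its guides until its front is home against the stop strip in front of the disc. Do it all with the fingertips, gently: grip and lift nothing, and do not slide the sled in while the guard is down. Leave the other things on the bench where they are.

Things in the scene. Friction and masses are not known exactly. Their poses are not given: they have to be found in the camera images.
- station: Disc sanding station, fixed: plywood base board 360 (x) x 310 (y) x 20 mm high; origin under its centre at bench height, x from the sled towards the sanding disc (away from the robot), z up. Aluminium guide strips for the sled, 12 mm high, inner faces at y = +-52 mm. Disc 120 mm across, face at x = 52, centre 100 mm above the bench, orange motor behind. Guard pivot bracket at x = 100, y = 94 mm, 120 mm tall
- guard (a joint): Hinge of the guard, rad: 0 = lowered on its stop (the start), grows as the bar rises, 1.30 = fully raised on the rear stop. Axis: the station's y through point pivot. Balance point near 0.57: let go below it, it falls back to 0; let go above 0.7 it falls on, damped, to 1.30 within about 3 s. 0.2 to 0.4 N m at the hinge raise it from rest. No latch or spring
- pivot (a point): Point on the guard's hinge axis at its side arm: x = 100, y = 115 mm in the station frame, 100 mm above the bench; axes as the station's. The counterweight, a steel disc 72 mm across, sits on a short tail behind it
- bar_push (a point): Point on the centre line of the guard's level steel cross bar (round, 16 mm thick, 245 mm long, along the station's y), 25 mm short of the black ball (26 mm across) on its free, right end. The bar's centre line is 130 mm from the hinge axis: lowered, it is 122 mm nearer the robot and 45 mm higher than the axis (145 mm above the bench); it swings up and away from the robot. The frame turns with the guard
- sled: Loose wooden sled on the base board between the guides (2 mm play a side), about 0.55 kg: floor 90 (x) x 100 (y) x 18 mm; at its rear, towards the robot, an upright push block 15 mm thick, 100 wide, 47 high; near its front a fixed roughed-out wooden owl, 52 mm across, 140 mm high over all, which would hit the lowered guard bar. Origin at the centre of its underside, x towards the disc, z up
- sled_back (a point): Centre of the rear face of the sled's push block, where to push, 23.5 mm above the sled's underside. The base board's front edge is at x = -180 mm in the station frame; the room behind the block is free
- sled_front (a point): Middle of the lower front edge of the sled; touches point stop when home
- stop (a point): Lower edge, at mid width, of the face of the aluminium stop strip (16 mm high): on the base board's top, 20 mm above the bench, at x = 36 mm in the station frame; axes as the station's. The sled is home when sled_front has come up to this point along x
- glue: Bystander: glue bottle 44 mm across, 100 mm tall, standing on the base board's left front corner; origin at its underside
- sanding_block: Bystander: cork block 70 x 35 x 28 mm lying on the base board's right rear corner; origin under its centre
- mallet: Bystander: carver's wooden mallet, 260 mm long, lying on the bench left of the station
- gouge: Bystander: gouge with wooden handle, 200 mm long, lying on the bench right of the station
- figure: Bystander: turned wooden figure 108 mm tall, 60 mm across its foot, standing on the bench right of the station; origin at its underside
- mug: Bystander: ceramic mug, 76 mm across, 90 mm tall, standing on the bench left of the station; origin at its underside
- brush: Bystander: dust brush 200 mm long lying on the bench at the right
- bar_mid (a point): Middle of the cross bar, in front of the disc, on the bar's centre line. The bar runs from the side arm (round, 14 mm, on the left at station y = 115 mm) past this point to the ball at y = -130 mm. Within 45 mm of bar_push along the bar, below it and on the robot's side, there is only the base board, 20 mm high
Things that resemble listed ones, but are neither listed nor needed, are in the scene too. Leave any red or turquoise look-alike of the sled alone.

How it is judged:
By the outcome, as a careful person would: the job done as asked, in the order asked, and still so for the second after the job is handed in, with the robot touching nothing.
It also fails if it takes over 58 s, if anything falls off the work surface, if the arm or the gripper's body presses on something with over 40 N, if the wrist force passes 120 N, or if a joint passes its speed limit or range.

## Robot

A 6-joint arm with a two-finger parallel gripper is mounted at the origin on the work surface. World frame = base frame: x ahead of the robot, y to its left, z up, the work surface at z = 0. Lengths are in mm, angles in rad, forces in N, time in s.
With the tool pointing down it reaches from about 275 to 1000 mm from the base axis. Payload 8.4 kg.
Tool frame: the origin (TCP) lies at the very end of the fingers, on their centre line; the grasp point (between the pads) lies 19 mm behind it; z points along the fingers, y is the direction in which the jaws open and shut (so a half turn about z gives the same grasp; the last joint's range is limited). The gripper opens to 85 mm and grips with 20 to 120 N. Pads are 22 mm wide; open, the fingers measure 114 mm over their backs; the gripper's body (76 mm by 85 mm) begins 54 mm behind the grasp point. The pads swing forward as they close: fully open they stand 13 mm farther back than shut.
Start: joints at [1.298, 0.353, 1.633, -0, 1.155, -0.002], TCP at [167.187, 602.226, 231.281] pointing down, gripper open.
Joint ranges: [-2.63, 2.63], [-0.92, 2.1], [0.06, 2.66], [-1.3, 4.44], [0, 2.69], [-3.02, 3.02]. Speed limits (rad/s): [2.22, 2.22, 2.79, 3.14, 3.14, 3.14].

## Interface

Orientations are given as [roll, pitch, yaw] about the fixed x, y, z axes, in that order (R = Rz(yaw) Ry(pitch) Rx(roll)).
In Python, from rig import readout, grab_frame, calibration, r gives the robot as it stands. The module is installed in compiled form; this text tells all that it offers.
- The arm moves only by the tool play_rows, never from a script. Its argument "rows" is a list of rows, each a list of 3 entries, a list of its own where there are three numbers: the closure in counts, from 0 (fully open) to 255 (shut), then the shift along the tool's x, y, z in cm, then the turn, a rotation vector about the tool's x, y, z in rad. In form: [[gripper, [dx, dy, dz], [rx, ry, rz]], ...]. A call has 1 to 12 rows; each row is the pose to reach, as a shift and turn from the pose commanded when the call began, along the tool's axes at that moment; what a row does not reach only later rows make up. A row lasts 1/12 s, in which the tool goes at most 41.7 mm and 7.16 degrees, less where a joint would pass 70% of its speed; a pose out of reach is approached as far as the arm can. A call with a gripper value outside its range is refused whole. The fingers move at their own pace and stop on an object; "squeeze" is the grip in N (left out, the last holds). Time passes only in rows, so rows that repeat a pose let the fingers close. It gives the time, the measured TCP pose, the force and the opening at its end, in the units of the state.
- readout.sense(): the state, without advancing time (a new reading comes with each control period).
- grab_frame(name): name is "scene" or "top" or "wrist"; returns (picture, depth): 420x560x3 uint8, red, green, blue; 420x560 float32, mm along the optical axis (not along the pixel's ray), 0 where there is no reading.
- calibration(name): a dict with "vfov" (degrees; the focal length in pixels is half the picture's height over the tangent of half this angle, whatever the lens; pixels are square), "cx", "cy" (the principal point, pixels), "cam_to_world" (4x4, takes a point from camera to world coordinates). Camera axes: x right, y down, z forward; pixel columns grow to the right and rows downward; lengths in mm; the calibration is good to about 2 mm. The wrist camera is an equidistant fisheye: a pixel r from the principal point sees the ray r / f radians off the axis. A picture is of the moment at which its call begins: read the wrist's pose just before it. calibration takes no time and is no camera call; for the wrist camera it gives the pose at the moment of the call.
- r.sign_off(): hands the job in, once; it reports no verdict.
The state is a dict: "clock": time; "qpos": joint angles; "qvel": joint speeds; "joint_efforts": joint torques, N m; "eef_pos": TCP position; "tcp_rot": TCP orientation; "contact_force": force on the tool from outside, world axes, zero at the start; "wrist_torque": the same for the moment, N m; "opening": opening from 0.0 (shut) to 1.0 (fully open).
Only numpy, scipy, OpenCV 4.12 (cv2) and the standard library are available. Lean on these libraries where they do the work, as an engineer would, in place of code of your own. Each camera call takes 0.05 s, during which the arm holds its last target.

## Working session

There is one attempt and no reset: what is moved stays moved. The work goes in short steps, Python scripts to look and compute and a tool call to move; the robot and the scene stay as the last step left them, time stands still between calls to the robot, and variables do not carry over. Pictures are saved under pics/ and viewed, and the job is handed in when it is done.

Besides the shell and the picture viewer there is one more tool, called after "Emit:" as name(argument=value, ...), one argument or row to a line, values as JSON. play_rows: Moves the arm, as the interface text tells. Its arguments: {"type":"object","properties":{"rows":{"type":"array"},"squeeze":{"type":"number"}},"required":["rows"]}

```bash
mkdir -p pics; cat > h.py <<'E'
import numpy as np, cv2
from rig import readout, grab_frame, calibration, r
def save(name,fn):
    im,d=grab_frame(name); cv2.imwrite('pics/'+fn+'.png',im[:,:,::-1]); np.save('pics/'+fn+'.npy',d); return im,d
def world(name,d,u,v,c=None):
    c=c or calibration(name); f=210/np.tan(np.radians(c['vfov'])/2)
    z=d[v,u]; p=np.array([(u-c['cx'])/f*z,(v-c['cy'])/f*z,z,1]); return (np.array(c['cam_to_world'])@p)[:3]
def cloud(name,d):
    c=calibration(name); f=210/np.tan(np.radians(c['vfov'])/2)
    v,u=np.mgrid[0:420,0:560]; P=np.stack([(u-c['cx'])/f*d,(v-c['cy'])/f*d,d,np.ones_like(d)],-1)
    return (P@np.array(c['cam_to_world']).T)[...,:3]
E
python3 - <<'E'
from h import *
for n in('scene','top'): save(n,n+'0')
for n in('scene','top'):
    c=calibration(n); print(n,c['vfov'],np.round(c['cam_to_world'],3).tolist())
print(readout.sense())
E
```

```text
scene 44.07487143696015 [[-0.148, 0.707, -0.692, 1461.827], [0.989, 0.109, -0.101, 113.267], [0.004, -0.699, -0.715, 1079.048], [0.0, 0.0, 0.0, 1.0]]
top 43.29700905397587 [[-0.014, -0.977, 0.214, 163.62], [-1.0, 0.015, 0.003, -50.996], [-0.006, -0.214, -0.977, 1650.22], [0.0, 0.0, 0.0, 1.0]]
{'clock': 0.1, 'qpos': array([ 1.29760904e+00,  3.53598166e-01,  1.63405621e+00,  2.43804238e-05,
        1.15523081e+00, -2.41449995e-03]), 'qvel': array([-0.00131592, -0.00061121, -0.00346704,  0.00260122,  0.00027718,
       -0.00059291]), 'joint_efforts': array([-5.01152790e-04, -6.06360698e+01, -3.42824364e+01,  1.16520289e-05,
        3.96339688e-03, -3.72399575e-05]), 'eef_pos': array([167.05602891, 601.80654259, 230.62624954]), 'tcp_rot': array([-3.14030018e+00, -2.54133650e-05,  2.87080999e+00]), 'contact_force': array([0.37148507, 0.86975831, 0.42656149]), 'wrist_torque': array([-0.04653487, -0.05703454, -0.0112019 ]), 'opening': 0.9976961836893401}
```

View pics/scene0.png

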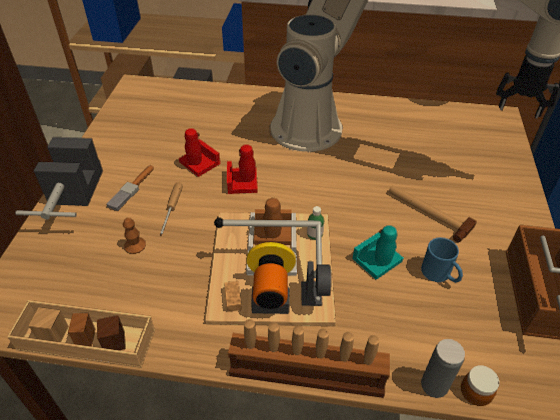

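View pics/top0.png

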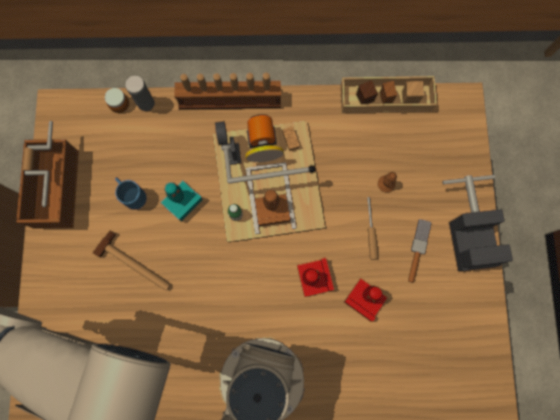

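The scene shows the station at about (265,180) in the top view, yawed a few degrees. The guard bar runs from (228,180) to its black ball at (312,169).
Sled candidates in the top view: brown wooden at (272,208) between the guides, red at (315,277), red at (368,297) and turquoise at (180,198). I choose the brown one by its description and will check it in a crop.

```bash
python3 - <<'E'
import cv2
a=cv2.imread('pics/top0.png')[100:260,200:340]; b=cv2.imread('pics/scene0.png')[185:335,195:345]
cv2.imwrite('pics/crop0.png',cv2.resize(a,None,fx=3.7,fy=3.7,interpolation=cv2.INTER_CUBIC))
cv2.imwrite('pics/crop1.png',cv2.resize(b,None,fx=3.9,fy=3.9,interpolation=cv2.INTER_CUBIC))
E
cat > m.py <<'E'
from h import *
d=np.load('pics/top0.npy'); P=cloud('top',d)
b=(np.abs(P[...,2]-20)<7)
n,l,s,c=cv2.connectedComponentsWithStats(b.astype(np.uint8))
sub=np.zeros_like(b); sub[110:250,200:335]=1
m=b&sub.astype(bool); pts=P[m][:,:2].astype(np.float32); 
print(m.sum(),cv2.minAreaRect(pts),np.median(P[m][:,2]))
print('bench',np.median(P[260:300,180:290,2]))
for u,v in [(312,169),(300,172),(285,174),(272,195),(235,178),(222,130),(234,212),(272,220)]:
    print(u,v,P[v,u].round(1))
E
python3 m.py
```

```text
6062 ((604.8223876953125, -21.402236938476562), (412.1592712402344, 422.1148376464844), 0.11311992257833481) 19.76430219162023
bench -0.16834985361140298
312 169 [ 605.3 -158.5  156.1]
300 172 [ 598.3 -123.3  150.6]
285 174 [595.1 -79.2 142.6]
272 195 [528.2 -40.  157.5]
235 178 [582.2  67.9 153.2]
222 130 [730.  106.7 157.8]
234 212 [491.4  74.8 100.9]
272 220 [472.  -38.4  66.5]
```

View pics/crop0.png

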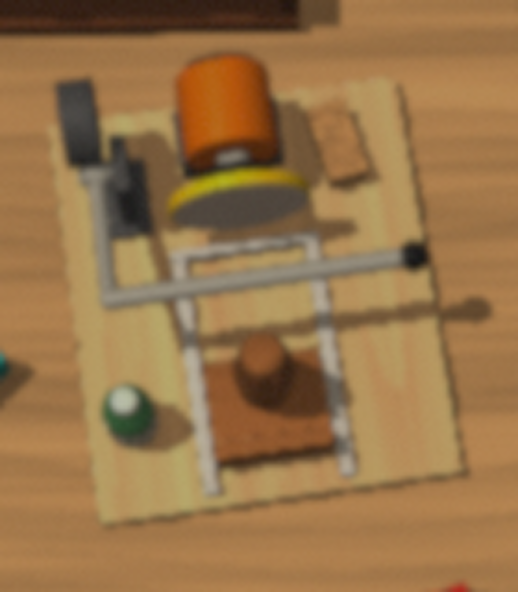

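View pics/crop1.png

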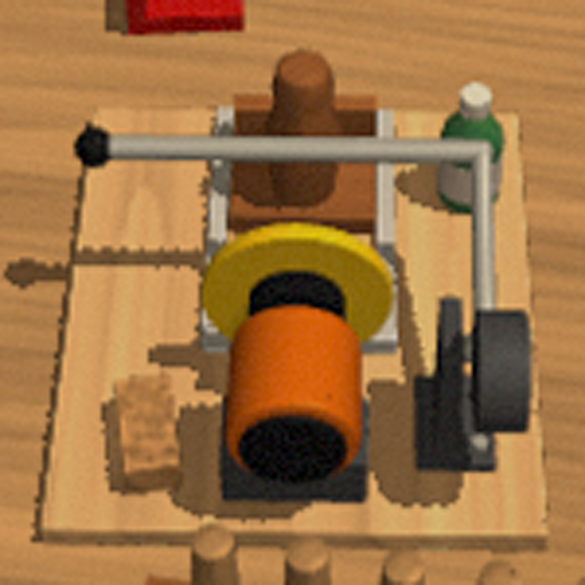

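```bash
python3 - <<'E'
from h import *
d=np.load('pics/top0.npy'); P=cloud('top',d)
m=(np.abs(P[...,2]-20)<6); m[:105]=0;m[255:]=0;m[:,:205]=0;m[:,335:]=0
m=cv2.morphologyEx(m.astype(np.uint8),cv2.MORPH_OPEN,np.ones((3,3)))
n,l,s,c=cv2.connectedComponentsWithStats(m); k=[i for i in range(1,n) if s[i][4]>20]; print(s[k])
pts=P[np.isin(l,[i for i in range(1,n) if s[i][4]>150])][:,:2].astype(np.float32); print(cv2.minAreaRect(pts), cv2.boxPoints(cv2.minAreaRect(pts)))
# bar
m=(P[...,2]>138)&(P[...,2]<170); m[:163]=0;m[186:]=0;m[:,:240]=0;m[:,318:]=0
q=P[m]; 
A=np.polyfit(q[:,1],q[:,0],1); print('bar',A,np.median(q[:,2]),q.min(0),q.max(0),len(q), 'yaw',np.arctan(-A[0]))
# push block top z~ 20+47=67
m=np.abs(P[...,2]-67)<5; m[:190]=0;m[245:]=0;m[:,:240]=0;m[:,310:]=0
q=P[m];print('block',len(q),cv2.minAreaRect(q[:,:2].astype(np.float32)),q.mean(0))
print(cv2.boxPoints(cv2.minAreaRect(q[:,:2].astype(np.float32))))
E
```

```text
[[ 276  123   12    6   50]
 [ 276  122   36   47  561]
 [ 276  129    5    6   27]
 [ 227  131    6    5   27]
 [ 238  132   10   14   88]
 [ 277  136   11   14   80]
 [ 215  147   11   21  135]
 [ 240  147    9   10   52]
 [ 230  158   31   19  222]
 [ 308  158    6    7   32]
 [ 219  169    8   15   75]
 [ 253  169    8    5   33]
 [ 262  168   10    5   36]
 [ 290  173   35   57 1047]
 [ 252  179   13   13   98]
 [ 224  181   32   60  813]
 [ 263  183   23   11  164]
 [ 221  187   12   17  113]
 [ 256  192    5    5   21]
 [ 295  205    5    5   22]
 [ 223  208    4    7   25]
 [ 281  222   10   11   85]
 [ 257  225   16   12  121]
 [ 274  224    5    6   21]
 [ 274  231    6    4   22]]
((613.2593994140625, -25.436676025390625), (358.15704345703125, 310.0982666015625), 7.581943035125732) [[ 415.2887   104.62856]
 [ 456.20435 -202.75859]
 [ 811.2301  -155.50192]
 [ 770.31445  151.88524]]
bar [-1.31472677e-01  5.87681999e+02] 150.38055331272028 [ 573.95804801 -168.0545059   138.92140244] [619.4569817   53.79641142 161.84734846] 426 yaw 0.1307229328560611
block 147 ((491.0608215332031, -15.314620971679688), (55.84023666381836, 148.7833251953125), 6.151119709014893) [476.4351647  -39.24347965  66.88227561]
[[455.3303    55.657078]
 [471.2726   -92.26967 ]
 [526.7914   -86.286316]
 [510.84903   61.640427]]
```

The crops confirm it: the brown sled with the owl sits between the aluminium guides, and the guard is down with its ball on the right. The station centre fits at (613,-25), yaw 0.132, and the bar line agrees with this. Next I check the sled position and work out the approach.

```bash
cat >> h.py <<'E'
from scipy.spatial.transform import Rotation as Ro
YAW=0.132; O=np.array([613.3,-25.4,0]); S=Ro.from_euler('z',YAW).as_matrix()
def st(x,y,z): return O+S@np.array([x,y,z])
def tost(p): return (np.asarray(p)-O)@S
def tool(tilt): # fingers forward-down, tilt deg from vertical, y to the left
    a=np.radians(tilt); z=S@[np.sin(a),0,-np.cos(a)]; y=S@[0,1.,0]; return np.stack([np.cross(y,z),y,z],1)
def go(p,R,s=None):
    s=s or readout.sense(); R0=Ro.from_euler('xyz',s['tcp_rot']).as_matrix()
    return (R0.T@(np.asarray(p)-s['eef_pos'])/10).round(2), Ro.from_matrix(R0.T@R).as_rotvec().round(3)
E
python3 - <<'E'
from h import *
d=np.load('pics/top0.npy'); P=cloud('top',d); Q=tost(P.reshape(-1,3))
for zl,n in((67,'block'),(38,'floor'),):
    m=(abs(Q[:,2]-zl)<4)&(abs(Q[:,1])<48)&(Q[:,0]>-175)&(Q[:,0]<0); q=Q[m]; print(n,len(q),np.percentile(q,[2,10,50,90,98],axis=0).round(1).tolist())
m=(Q[:,2]>130)&(abs(Q[:,1])<35)&(Q[:,0]>-140)&(Q[:,0]<-40); print('owl',Q[m].mean(0),Q[m].max(0))
R=tool(40); t=R[:,2]; n=-R[:,0]
bar=st(-22,-105,145); print('bar',bar,'n',n)
T=bar+20*t-19*n; print('contact TCP',T,'pre',T-25*n)
print(go(T-60*n-30*t,R)); print(go([450,0,330],R))
E
```

```text
block 122 [[-147.5, -46.0, 63.3], [-146.0, -38.1, 64.2], [-139.9, -0.5, 66.9], [-133.2, 36.7, 69.7], [-107.5, 45.4, 70.7]]
floor 340 [[-146.9, -46.7, 34.1], [-122.6, -41.0, 34.8], [-103.0, 2.3, 37.9], [-67.9, 42.1, 40.9], [-58.8, 46.6, 41.7]]
owl [-89.11944384   1.06837087 152.01749464] [-68.96380208  20.79604404 163.17827401]
bar [ 605.31117148 -132.38214159  145.        ] n [0.75938035 0.10082448 0.64278761]
contact TCP [ 603.62686026 -132.60577102  117.46614655] pre [ 584.64235155 -135.12638292  101.39645631]
(array([-55.71, -61.63,  12.95]), array([-0.142, -0.689, -0.386]))
(array([-43.36, -50.43,  -9.87]), array([-0.142, -0.689, -0.386]))
```

Emit:
play_rows(
  rows=[
    [255, [-2, -2.5, -3], [0, 0, 0]],
    [255, [-5, -6, -6], [-0.01, -0.05, -0.03]],
    [255, [-7, -8.5, -8], [-0.02, -0.1, -0.06]],
    [255, [-9, -11, -9.9], [-0.03, -0.15, -0.08]],
    [255, [-11, -13.5, -9.9], [-0.04, -0.2, -0.11]],
    [255, [-13, -16, -9.9], [-0.05, -0.25, -0.14]],
    [255, [-15, -18.5, -9.9], [-0.06, -0.3, -0.17]],
    [255, [-17.5, -21, -9.9], [-0.07, -0.35, -0.2]],
    [255, [-20, -24, -9.9], [-0.08, -0.4, -0.22]],
    [255, [-22.5, -27, -9.9], [-0.09, -0.45, -0.25]],
    [255, [-25, -30, -9.9], [-0.1, -0.5, -0.28]],
    [255, [-27, -32, -9.9], [-0.11, -0.55, -0.31]],
  ],
)

```text
clock: 1.1
eef_pos: [341.6, 219.1, 329.8]
tcp_rot: [3.12, 0.56, -3.098]
contact_force: [0.6, -0.0, 0.7]
opening: -0.001
```

```bash
python3 - <<'E'
from h import *
s=readout.sense(); print(s['qpos'].round(2),s['eef_pos'].round(1),s['contact_force'].round(1),s['opening'])
R=tool(40); t=R[:,2]; n=-R[:,0]; T=st(-22,-105,145)+20*t-19*n
print(go([440,-150,300],R)); print(T-60*n-30*t)
E
```

```text
[ 0.9  -0.35  2.23 -0.51  0.92 -0.48] [341.6 219.1 329.8] [ 0.6 -0.   0.7] -0.0008028732394869727
(array([ -5.38, -37.44,   6.09]), array([-0.031, -0.137, -0.073]))
[ 538.94816623 -141.19329299  101.88022327]
```

Emit:
play_rows(
  rows=[
    [255, [-0.5, -3, 0], [-0.003, -0.014, -0.007]],
    [255, [-1, -6, 0], [-0.006, -0.03, -0.015]],
    [255, [-1.5, -9.5, 0], [-0.01, -0.04, -0.02]],
    [255, [-2, -13, 0.5], [-0.013, -0.055, -0.03]],
    [255, [-2.5, -16.5, 1], [-0.016, -0.07, -0.04]],
    [255, [-3, -20, 2], [-0.02, -0.085, -0.045]],
    [255, [-3.5, -23.5, 3], [-0.023, -0.1, -0.05]],
    [255, [-4, -27, 4], [-0.026, -0.115, -0.06]],
    [255, [-4.5, -30.5, 5], [-0.03, -0.13, -0.07]],
    [255, [-5, -34, 5.5], [-0.031, -0.137, -0.073]],
    [255, [-5.4, -37.4, 6.1], [-0.031, -0.137, -0.073]],
    [255, [-5.4, -37.4, 6.1], [-0.031, -0.137, -0.073]],
  ],
)

```text
clock: 2.1
eef_pos: [413.6, -58.7, 307.3]
tcp_rot: [3.136, 0.692, -3.013]
contact_force: [1.0, 1.6, -0.3]
opening: -0.003
```

```bash
python3 - <<'E'
from h import *
s=readout.sense(); print(s['qpos'].round(2),s['eef_pos'].round(1),s['contact_force'].round(1),s['clock'])
R=tool(40); t=R[:,2]; n=-R[:,0]; T=st(-22,-105,145)+20*t-19*n
print(go(T-60*n-30*t,R)); print(go(T-12*n,R)); print(go(T,R))
E
```

```text
[-0.43 -0.39  2.36  0.6   0.65 -2.52] [413.6 -58.7 307.3] [ 1.   1.6 -0.3] 2.1
(array([ 4.35, -9.91, 23.03]), array([ 0.003, -0.006, -0.003]))
(array([-0.47, -9.91, 25.99]), array([ 0.003, -0.006, -0.003]))
(array([-1.67, -9.9 , 25.99]), array([ 0.003, -0.006, -0.003]))
```

Emit:
play_rows(
  rows=[
    [255, [0, -4, 0], [0, 0, 0]],
    [255, [0.5, -7, 1], [0, 0, 0]],
    [255, [1, -10, 3], [0, 0, 0]],
    [255, [1.5, -10, 6], [0, 0, 0]],
    [255, [2, -10, 8], [0, 0, 0]],
    [255, [2.5, -10, 10], [0, 0, 0]],
    [255, [3, -10, 12], [0, 0, 0]],
    [255, [3, -10, 12], [0, 0, 0]],
  ],
)

```text
clock: 2.77
eef_pos: [485.0, -139.7, 213.0]
tcp_rot: [3.135, 0.651, -3.028]
contact_force: [-0.4, 0.7, 0.7]
opening: -0.001
```

```bash
python3 - <<'E'
from h import *
s=readout.sense(); print(s['qpos'].round(2),s['qvel'].round(2),s['eef_pos'].round(1),s['contact_force'].round(1),s['clock'])
R=tool(40); t=R[:,2]; n=-R[:,0]; T=st(-22,-105,145)+20*t-19*n
print(go(T-60*n-30*t,R)); print(go(T-12*n,R)); print(go(T,R))
E
```

```text
[-0.54 -0.    2.31  0.95  0.48 -3.02] [-0.03 -0.05  0.   -0.03  0.07 -0.  ] [ 485.  -139.7  213. ] [-0.4  0.7  0.7] 2.7667
(array([ 2.48, -0.84, 12.07]), array([-0.005, -0.047, -0.014]))
(array([-2.45, -0.75, 14.85]), array([-0.005, -0.047, -0.014]))
(array([-3.65, -0.73, 14.79]), array([-0.005, -0.047, -0.014]))
```

Emit:
play_rows(
  rows=[
    [255, [0, 0, 0], [0, 0, 0.12]],
    [255, [0, 0, 0], [0, 0, 0.24]],
    [255, [0, 0, 0], [0, 0, 0.36]],
    [255, [0, 0, 0], [0, 0, 0.48]],
    [255, [0, 0, 0], [0, 0, 0.6]],
    [255, [0, 0, 0], [0, 0, 0.72]],
    [255, [0, 0, 0], [0, 0, 0.84]],
    [255, [0, 0, 0], [0, 0, 0.96]],
    [255, [0, 0, 0], [0, 0, 1.08]],
    [255, [0, 0, 0], [0, 0, 1.2]],
    [255, [0, 0, 0], [0, 0, 1.32]],
    [255, [0, 0, 0], [0, 0, 1.44]],
  ],
)

```text
clock: 3.77
eef_pos: [484.5, -140.5, 215.8]
tcp_rot: [2.49, 0.073, 1.788]
contact_force: [0.9, -0.1, -0.1]
opening: 0.003
```

```bash
sed -i "s/y=S@\[0,1.,0\]/y=S@[0,-1.,0]/" h.py; python3 - <<'E'
from h import *
s=readout.sense(); print(s['qpos'].round(2),s['eef_pos'].round(1),s['contact_force'].round(1),s['clock'])
R=tool(40); print(R.round(2));t=R[:,2]; n=R[:,0]; T=st(-22,-105,145)+20*t-19*n
print(go(T-60*n-50*t,R))
E
```

```text
[-0.54 -0.01  2.31  0.95  0.48 -1.57] [ 484.5 -140.5  215.8] [ 0.9 -0.1 -0.1] 3.7667
[[ 0.76  0.13  0.64]
 [ 0.1  -0.99  0.08]
 [ 0.64  0.   -0.77]]
(array([-0.41, -2.81, 10.33]), array([-0.031,  0.038,  1.682]))
```

Emit:
play_rows(
  rows=[
    [255, [0, 0, 0], [-0.002, 0.003, 0.12]],
    [255, [0, 0, 0], [-0.004, 0.006, 0.24]],
    [255, [0, 0, 0], [-0.006, 0.008, 0.36]],
    [255, [0, 0, 0], [-0.01, 0.01, 0.48]],
    [255, [0, 0, 0], [-0.01, 0.015, 0.6]],
    [255, [0, 0, 0], [-0.013, 0.018, 0.72]],
    [255, [0, 0, 0], [-0.015, 0.02, 0.84]],
    [255, [0, 0, 0], [-0.018, 0.022, 0.96]],
    [255, [0, 0, 0], [-0.02, 0.025, 1.08]],
    [255, [0, 0, 0], [-0.022, 0.028, 1.2]],
    [255, [0, 0, 0], [-0.025, 0.03, 1.32]],
    [255, [0, 0, 0], [-0.028, 0.033, 1.44]],
  ],
)

```text
clock: 4.77
eef_pos: [484.5, -140.5, 215.9]
tcp_rot: [2.948, -0.67, 0.443]
contact_force: [-0.4, -0.1, 0.3]
opening: -0.005
```

```bash
python3 - <<'E'
from h import *
s=readout.sense(); print(s['qpos'].round(2),s['eef_pos'].round(1),s['contact_force'].round(1),s['clock'])
R=tool(40);t=R[:,2]; n=R[:,0]; T=st(-22,-105,145)+20*t-19*n
print(go(T-60*n-30*t,R))
E
```

```text
[-0.57 -0.    2.33  1.08  0.49 -0.27] [ 484.5 -140.5  215.9] [-0.4 -0.1  0.3] 4.7667
(array([-3.25,  0.04, 12.21]), array([-0.004,  0.004,  0.242]))
```

Emit:
play_rows(
  rows=[
    [255, [-0.5, 0, 1.5], [-0.002, 0.002, 0.11]],
    [255, [-1, 0, 4], [-0.004, 0.004, 0.2]],
    [255, [-1.7, 0, 6.5], [-0.004, 0.004, 0.242]],
    [255, [-2.5, 0, 9], [-0.004, 0.004, 0.242]],
    [255, [-3, 0, 11], [-0.004, 0.004, 0.242]],
    [255, [-3.25, 0, 12.2], [-0.004, 0.004, 0.242]],
    [255, [-3.25, 0, 12.2], [-0.004, 0.004, 0.242]],
    [255, [-3.25, 0, 12.2], [-0.004, 0.004, 0.242]],
  ],
)

```text
clock: 5.43
eef_pos: [538.8, -140.8, 101.2]
tcp_rot: [3.138, -0.697, 0.139]
contact_force: [-0.4, 0.5, -0.5]
opening: 0.002
```

```bash
python3 - <<'E'
from h import *
s=readout.sense(); print(s['qpos'].round(2),s['eef_pos'].round(1),s['tcp_rot'],s['contact_force'].round(1),s['clock'])
R=tool(40);t=R[:,2]; n=R[:,0]; T=st(-22,-105,145)+20*t-19*n
print(go(T-12*n,R),go(T,R),go(T+105*n,R))
for k in ('top','scene'): save(k,k+'1')
a=cv2.imread('pics/top1.png')[100:260,200:340]; b=cv2.imread('pics/scene1.png')[150:335,165:345]
a=cv2.resize(a,(394,450),interpolation=cv2.INTER_CUBIC);b=cv2.resize(b,(400,450),interpolation=cv2.INTER_CUBIC)
cv2.imwrite('pics/c1.png',np.hstack([a,b]))
E
```

```text
[-0.49  0.34  2.33  1.86  0.4  -0.82] [ 538.8 -140.8  101.2] [ 3.13806057 -0.69698051  0.13919244] [-0.4  0.5 -0.5] 5.4333
(array([4.85, 0.08, 2.95]), array([-0.001,  0.001,  0.006])) (array([6.05, 0.08, 2.95]), array([-0.001,  0.001,  0.006])) (array([16.55,  0.14,  2.93]), array([-0.001,  0.001,  0.006]))
```

View pics/c1.png

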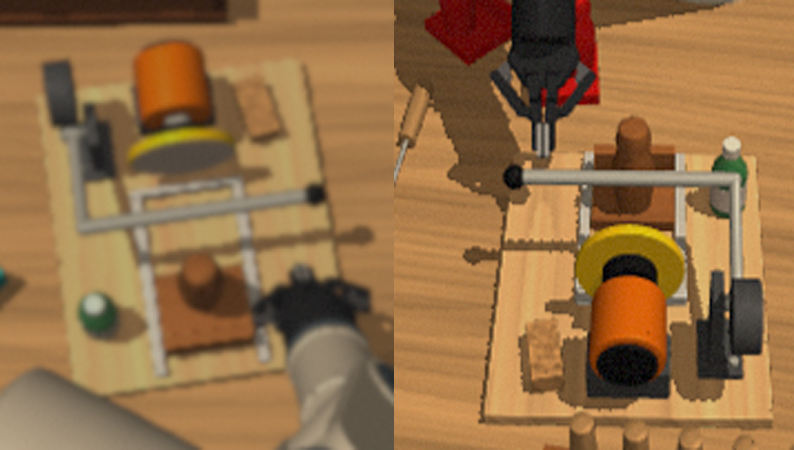

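The shut fingertips at (543,155) in the right crop are on the robot's side of the bar, just inboard of the ball (513,177). The guard is down and everything is undisturbed. I slide under the bar and then push it.

Emit:
play_rows(
  rows=[
    [255, [0.5, 0, 0.8], [0, 0, 0]],
    [255, [1.2, 0, 1.8], [0, 0, 0]],
    [255, [2, 0, 2.9], [0, 0, 0]],
    [255, [3, 0, 2.9], [0, 0, 0]],
    [255, [3.8, 0, 2.9], [0, 0, 0]],
    [255, [4.5, 0, 2.9], [0, 0, 0]],
    [255, [5, 0, 2.9], [0, 0, 0]],
    [255, [5.4, 0, 2.9], [0, 0, 0]],
    [255, [5.8, 0, 2.9], [0, 0, 0]],
    [255, [6.2, 0, 2.9], [0, 0, 0]],
    [255, [6.6, 0, 2.9], [0, 0, 0]],
    [255, [7, 0, 2.9], [0, 0, 0]],
  ],
)

```text
clock: 6.53
eef_pos: [611.0, -130.6, 123.4]
tcp_rot: [3.137, -0.696, 0.14]
contact_force: [-6.3, -1.2, -0.3]
opening: -0.001
```

```bash
python3 - <<'E'
from h import *
s=readout.sense(); print(s['qpos'].round(2),s['eef_pos'].round(1),s['contact_force'].round(1),s['clock'])
R=tool(40);t=R[:,2]; n=R[:,0]; T=st(-22,-105,145)+20*t-19*n
print(go(T+105*n,R))
for k in ('scene',): save(k,k+'2')
b=cv2.imread('pics/scene2.png')[150:335,165:345]
cv2.imwrite('pics/c2.png',cv2.resize(b,(400,450),interpolation=cv2.INTER_CUBIC))
E
```

```text
[-0.39  0.35  2.19  1.66  0.33 -0.51] [ 611.  -130.6  123.4] [-6.3 -1.2 -0.3] 6.5333
(array([ 9.54,  0.16, -0.05]), array([-0.   ,  0.002,  0.006]))
```

View pics/c2.png

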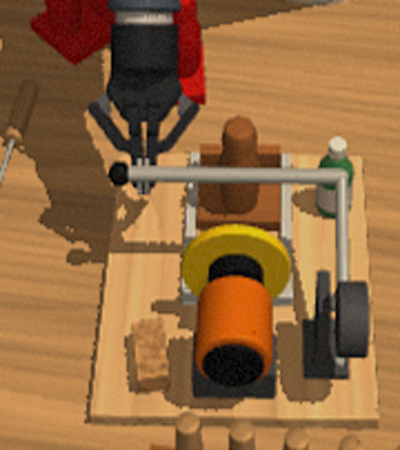

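Contact is made at 6 N. I follow the arc so the bar doesn't have to slide on the fingers.

Emit:
play_rows(
  rows=[
    [255, [0.4, 0, -0.3], [0, 0, 0]],
    [255, [0.8, 0, -0.55], [0, 0, 0]],
    [255, [1.2, 0, -0.75], [0, 0, 0]],
    [255, [1.6, 0, -0.9], [0, 0, 0]],
    [255, [2, 0, -1.05], [0, 0, 0]],
    [255, [2.4, 0, -1.15], [0, 0, 0]],
    [255, [2.8, 0, -1.2], [0, 0, 0]],
    [255, [3.2, 0, -1.25], [0, 0, 0]],
    [255, [3.6, 0, -1.25], [0, 0, 0]],
    [255, [4, 0, -1.25], [0, 0, 0]],
    [255, [4.4, 0, -1.25], [0, 0, 0]],
    [255, [4.8, 0, -1.2], [0, 0, 0]],
  ],
)

```text
clock: 7.58
eef_pos: [640.5, -126.3, 164.2]
tcp_rot: [3.137, -0.698, 0.14]
contact_force: [-0.9, -0.5, -0.6]
opening: -0.003
```

```bash
python3 - <<'E'
from h import *
s=readout.sense(); print(s['qpos'].round(2),s['eef_pos'].round(1),s['contact_force'].round(1),s['clock'])
R=tool(40);t=R[:,2]; n=R[:,0]; T=st(-22,-105,145)+20*t-19*n
print(go(T+105*n,R))
E
```

```text
[-0.36  0.3   2.12  1.31  0.32 -0.12] [ 640.5 -126.3  164.2] [-0.9 -0.5 -0.6] 7.5833
(array([4.63, 0.16, 1.17]), array([-0.001,  0.   ,  0.006]))
```

Emit:
play_rows(
  rows=[
    [255, [0.5, 0, 0.1], [0, 0, 0]],
    [255, [1, 0, 0.2], [0, 0, 0]],
    [255, [1.5, 0, 0.3], [0, 0, 0]],
    [255, [2, 0, 0.4], [0, 0, 0]],
    [255, [2.5, 0, 0.55], [0, 0, 0]],
    [255, [3, 0, 0.7], [0, 0, 0]],
    [255, [3.5, 0, 0.85], [0, 0, 0]],
    [255, [4, 0, 1], [0, 0, 0]],
    [255, [4.5, 0, 1.2], [0, 0, 0]],
    [255, [4.8, 0, 1.3], [0, 0, 0]],
    [255, [4.8, 0, 1.3], [0, 0, 0]],
    [255, [4.8, 0, 1.3], [0, 0, 0]],
  ],
)

```text
clock: 8.58
eef_pos: [684.6, -120.2, 184.8]
tcp_rot: [3.137, -0.697, 0.14]
contact_force: [-0.2, -1.0, 0.1]
opening: -0.006
```

```bash
python3 - <<'E'
from h import *
s=readout.sense(); print(s['qpos'].round(2),s['eef_pos'].round(1),s['contact_force'].round(1),s['clock'])
for k in ('scene',): im,d=save(k,k+'3')
b=cv2.imread('pics/scene3.png')[150:335,165:345]
cv2.imwrite('pics/c3.png',cv2.resize(b,(400,450),interpolation=cv2.INTER_CUBIC))
E
```

```text
[-0.31  0.32  2.03  1.09  0.32  0.15] [ 684.6 -120.2  184.8] [-0.2 -1.   0.1] 8.5833
```

View pics/c3.png

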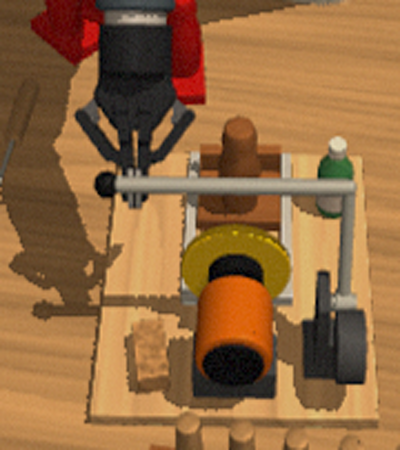

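The bar has swung up and away, and contact has gone. I wait briefly in place, as a backstop, and check that it carries on by itself.

Emit:
play_rows(
  rows=[
    [255, [0, 0, 0], [0, 0, 0]],
    [255, [0, 0, 0], [0, 0, 0]],
    [255, [0, 0, 0], [0, 0, 0]],
    [255, [0, 0, 0], [0, 0, 0]],
    [255, [0, 0, 0], [0, 0, 0]],
    [255, [0, 0, 0], [0, 0, 0]],
    [255, [0, 0, 0], [0, 0, 0]],
    [255, [0, 0, 0], [0, 0, 0]],
  ],
)

```text
clock: 9.3
eef_pos: [684.1, -120.7, 184.8]
tcp_rot: [3.137, -0.697, 0.14]
contact_force: [0.6, -0.5, -0.7]
opening: 0.0
```

```bash
python3 - <<'E'
from h import *
s=readout.sense(); print(s['eef_pos'].round(1),s['contact_force'].round(1),s['clock'])
im,d=save('scene','scene4'); 
for k in(3,4):
    d=np.load(f'pics/scene{k}.npy'); Q=tost(cloud('scene',d).reshape(-1,3))
    m=(abs(Q[:,1]-50)<40)&(Q[:,2]>185)&(Q[:,2]<260)&(Q[:,0]>-60)&(Q[:,0]<160); q=np.median(Q[m],axis=0); print(m.sum(),q,np.arctan2(q[2]-100,100-q[0])-.353)
b=cv2.imread('pics/scene4.png')[150:335,165:345]
cv2.imwrite('pics/c4.png',cv2.resize(b,(400,450),interpolation=cv2.INTER_CUBIC))
E
```

```text
[ 684.1 -120.7  184.8] [ 0.6 -0.5 -0.7] 9.3
249 [ 70.92741733  51.3049362  230.54016068] 0.9986627259662364
286 [117.87199629  51.01365283 235.42072915] 1.3490118944741623
```

View pics/c4.png

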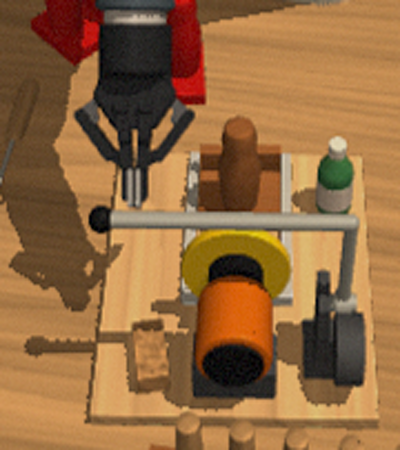

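The guard rests at about 1.3 rad on its rear stop with the fingers clear of it. Next I get behind the sled, checking the tool axis against the red look-alike.

```bash
python3 - <<'E'
from h import *
d=np.load('pics/top0.npy'); P=cloud('top',d)
im=cv2.imread('pics/top0.png').astype(int); m=(im[...,2]>110)&(im[...,1]<60)&(P[...,2]>10)&(P[...,2]<200); m[:,:290]=0;m[:250]=0; m[:,390:]=0
q=P[m]; print(len(q),q.min(0),q.max(0))
for tilt in(25,35):
  R=tool(tilt); t=R[:,2]
  for xs in(-170,-60):
    p=st(xs,0,38)
    w=(q-p); al=-(w@t); dist=np.linalg.norm(w+al[:,None]*t,axis=1); i=np.argmin(dist); print(tilt,xs,dist[i],al[i],q[i])
R=tool(30)
print('A',go(st(-60,-105,230),R)); print('B',go(st(-200,-40,230),R));print('C',go(st(-195,0,60),R)); print(st(-195,0,60))
E
```

```text
1549 [ 169.74429501 -367.63272834   10.10545543] [ 353.73580336 -116.05164265  147.73095721]
25 -170 114.76259183865325 147.32725007438856 [ 306.38167552 -131.37265209  131.45264174]
25 -60 201.91910258558406 198.81170599847025 [ 311.25883476 -139.6832914   138.71002599]
35 -170 93.68117318420971 161.5537337570285 [ 306.38167552 -131.37265209  131.45264174]
35 -60 167.6594338435237 228.4463452854059 [ 311.25883476 -139.6832914   138.71002599]
A (array([ -6.12,   0.08, -11.02]), array([ 0.   , -0.174,  0.006]))
B (array([-16.82,  -6.48, -20.01]), array([ 0.   , -0.174,  0.006]))
C (array([-27.32, -10.54,  -6.66]), array([ 0.   , -0.174,  0.006]))
[419.99637472 -51.06531613  60.        ]
```

Emit:
play_rows(
  rows=[
    [255, [-1.5, 0, -2], [0, -0.03, 0.001]],
    [255, [-3, 0, -5], [0, -0.06, 0.002]],
    [255, [-4.5, 0, -8], [0, -0.09, 0.004]],
    [255, [-6.1, 0, -11], [0, -0.12, 0.005]],
    [255, [-8.5, -0.5, -13], [0, -0.15, 0.006]],
    [255, [-11, -1.5, -15], [0, -0.174, 0.006]],
    [255, [-13, -3, -17], [0, -0.174, 0.006]],
    [255, [-15, -4.5, -18.5], [0, -0.174, 0.006]],
    [255, [-16.8, -6.5, -20], [0, -0.174, 0.006]],
    [255, [-16.8, -6.5, -20], [0, -0.174, 0.006]],
    [255, [-16.8, -6.5, -20], [0, -0.174, 0.006]],
  ],
)

```text
clock: 10.27
eef_pos: [419.7, -90.7, 230.3]
tcp_rot: [3.141, -0.524, 0.132]
contact_force: [0.7, 0.0, 0.3]
opening: 0.001
```

```bash
python3 - <<'E'
from h import *
s=readout.sense(); print(s['qpos'].round(2),s['eef_pos'].round(1),s['contact_force'].round(1),s['clock'])
R=tool(30)
print('C',go(st(-195,0,130),R));print('C',go(st(-190,0,38),R));
E
```

```text
[-0.43 -0.18  2.35  0.51  0.58  0.64] [419.7 -90.7 230.3] [0.7 0.  0.3] 10.2667
C (array([-4.54, -3.93,  8.96]), array([ 0.001, -0.001,  0.   ]))
C (array([-8.71, -3.94, 17.17]), array([ 0.001, -0.001,  0.   ]))
```

Emit:
play_rows(
  rows=[
    [255, [-1, -1.5, 2], [0, 0, 0]],
    [255, [-2.5, -3, 4.5], [0, 0, 0]],
    [255, [-4, -3.9, 7.5], [0, 0, 0]],
    [255, [-5.2, -3.9, 10.2], [0, 0, 0]],
    [255, [-6.4, -3.9, 12.5], [0, 0, 0]],
    [255, [-7.4, -3.9, 14.5], [0, 0, 0]],
    [255, [-8.2, -3.9, 16], [0, 0, 0]],
    [255, [-8.7, -3.9, 17.2], [0, 0, 0]],
    [255, [-8.7, -3.9, 17.2], [0, 0, 0]],
    [255, [-8.7, -3.9, 17.2], [0, 0, 0]],
  ],
)

```text
clock: 11.1
eef_pos: [430.7, -42.0, 64.7]
tcp_rot: [-3.116, -0.536, 0.13]
contact_force: [0.6, 1.1, -0.0]
opening: 0.001
```

```bash
python3 - <<'E'
from h import *
s=readout.sense(); print(s['qpos'].round(2),s['eef_pos'].round(1),tost(s['eef_pos']).round(1),s['contact_force'].round(1),s['clock'])
R=tool(30)
for x in (-165,-160,-100,-70): print(x,go(st(x,0,38),R)[0])
im,d=save('scene','scene5'); Q=tost(cloud('scene',d).reshape(-1,3))
b=cv2.imread('pics/scene5.png')[130:315,165:345]
cv2.imwrite('pics/c5.png',cv2.resize(b,(438,450),interpolation=cv2.INTER_CUBIC))
m=(abs(Q[:,2]-38)<4)&(abs(Q[:,1])<48)&(Q[:,0]>-110)&(Q[:,0]<0); print(np.percentile(Q[m],[90,95,98],axis=0))
m=(abs(Q[:,2]-24)<12)&(abs(Q[:,1])<40)&(Q[:,0]>20)&(Q[:,0]<50); print(np.percentile(Q[m],[5,50,95],axis=0))
E
```

```text
[-0.28  0.26  2.52  2.07  0.26 -0.88] [430.7 -42.   64.7] [-183.2    7.6   64.7] [ 0.6  1.1 -0. ] 11.1
-165 [0.2  0.84 3.2 ]
-160 [0.63 0.84 3.45]
-100 [5.79 0.91 6.52]
-70 [8.37 0.94 8.05]
[[-70.92238137  40.88181571  41.0164645 ]
 [-69.78462153  43.57415931  41.47100752]
 [-68.3470115   46.25531685  41.75206908]]Traceback (most recent call last):
  File "<stdin>", line 9, in <module>
    return _quantile_unchecked(
        a, q, axis, out, overwrite_input, method, keepdims, weights)
    return _ureduce(a,
                    func=_quantile_ureduce_func,
    ...<5 lines>...
                    overwrite_input=overwrite_input,
                    method=method)
    r = func(a, **kwargs)
    result = _quantile(arr,
                       quantiles=q,
    ...<2 lines>...
                       out=out,
                       weights=wgt)
    slices_having_nans = np.isnan(arr[-1, ...])
                                  ~~~^^^^^^^^^
IndexError: index -1 is out of bounds for axis 0 with size 0
```

View pics/c5.png

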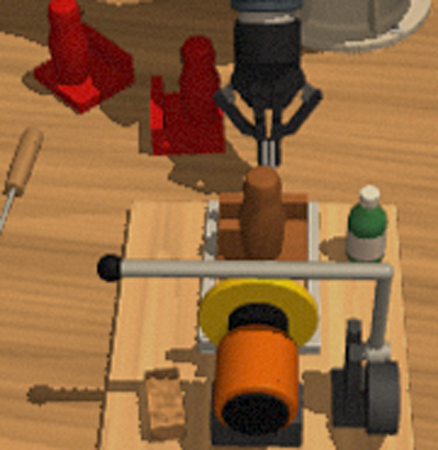

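The picture shows the fingertips at (268,160) behind the push block and the guard raised. The last move lagged because the wrist is near its singularity (q5 = 0.26), so I make the tool steeper and go on down.

```bash
python3 - <<'E'
from h import *
R=tool(22)
print(go(st(-183,0,38),R))
E
```

```text
(array([-1.18,  0.78,  2.17]), array([-0.024, -0.15 ,  0.001]))
```

Emit:
play_rows(
  rows=[
    [255, [0, 0, 0], [-0.01, -0.05, 0]],
    [255, [0, 0.2, 0], [-0.02, -0.1, 0]],
    [255, [-0.1, 0.4, 0.2], [-0.024, -0.15, 0]],
    [255, [-0.4, 0.6, 0.7], [-0.024, -0.15, 0]],
    [255, [-0.7, 0.8, 1.2], [-0.024, -0.15, 0]],
    [255, [-1, 0.8, 1.7], [-0.024, -0.15, 0]],
    [255, [-1.2, 0.8, 2.2], [-0.024, -0.15, 0]],
    [255, [-1.2, 0.8, 2.2], [-0.024, -0.15, 0]],
    [255, [-1.2, 0.8, 2.2], [-0.024, -0.15, 0]],
  ],
)

```text
clock: 11.9
eef_pos: [431.7, -48.6, 40.0]
tcp_rot: [-3.139, -0.386, 0.131]
contact_force: [0.0, 0.6, -0.2]
opening: -0.006
```

```bash
python3 - <<'E'
from h import *
s=readout.sense(); print(s['qpos'].round(2),s['tcp_rot'],tost(s['eef_pos']).round(1),s['contact_force'].round(1),s['clock'])
R=tool(22)
for x in (-165,-150,-100,-70): print(x,go(st(x,0,38),R))
E
```

```text
[-0.22  0.31  2.43  1.29  0.14 -0.05] [-3.13926444 -0.38558486  0.1313537 ] [-183.1    0.9   40. ] [ 0.   0.6 -0.2] 11.9
-165 (array([1.6 , 0.09, 0.86]), array([-0.002, -0.002, -0.001]))
-150 (array([2.99, 0.09, 1.43]), array([-0.002, -0.002, -0.001]))
-100 (array([7.62, 0.1 , 3.31]), array([-0.002, -0.002, -0.001]))
-70 (array([10.4 ,  0.1 ,  4.43]), array([-0.002, -0.002, -0.001]))
```

Emit:
play_rows(
  rows=[
    [255, [0.5, 0, 0.25], [0, 0, 0]],
    [255, [1, 0.05, 0.5], [0, 0, 0]],
    [255, [1.4, 0.1, 0.75], [0, 0, 0]],
    [255, [1.8, 0.1, 0.9], [0, 0, 0]],
    [255, [2.1, 0.1, 1.05], [0, 0, 0]],
    [255, [2.4, 0.1, 1.2], [0, 0, 0]],
    [255, [2.7, 0.1, 1.3], [0, 0, 0]],
    [255, [3, 0.1, 1.43], [0, 0, 0]],
    [255, [3.4, 0.1, 1.6], [0, 0, 0]],
    [255, [3.8, 0.1, 1.75], [0, 0, 0]],
    [255, [4.2, 0.1, 1.9], [0, 0, 0]],
    [255, [4.6, 0.1, 2.1], [0, 0, 0]],
  ],
)

```text
clock: 12.9
eef_pos: [480.4, -42.4, 37.6]
tcp_rot: [-3.139, -0.384, 0.132]
contact_force: [-5.8, -0.9, 4.7]
opening: -0.001
```

```bash
cat > q.py <<'E'
from h import *
s=readout.sense(); print(s['qpos'].round(2),s['tcp_rot'].round(3),tost(s['eef_pos']).round(1),(s['contact_force']@S).round(1),s['clock'])
R=tool(22)
for x in (-100,-80,-70,-60): print(x,go(st(x,0,38),R))
import sys
im,d=save('scene','scene'+sys.argv[1]); Q=tost(cloud('scene',d).reshape(-1,3))
b=cv2.imread(f'pics/scene{sys.argv[1]}.png')[150:325,185:345]
cv2.imwrite(f'pics/c{sys.argv[1]}.png',cv2.resize(b,(480,525),interpolation=cv2.INTER_CUBIC))
E
python3 q.py 6
```

```text
[-0.17  0.36  2.34  0.98  0.14  0.31] [-3.139 -0.384  0.132] [-134.     0.7   37.6] [-5.8 -0.1  4.7] 12.9
-100 (array([3.16, 0.07, 1.23]), array([-0.003, -0.   , -0.   ]))
-80 (array([5.02, 0.07, 1.98]), array([-0.003, -0.   , -0.   ]))
-70 (array([5.95, 0.07, 2.36]), array([-0.003, -0.   , -0.   ]))
-60 (array([6.87, 0.07, 2.73]), array([-0.003, -0.   , -0.   ]))
```

View pics/c6.png

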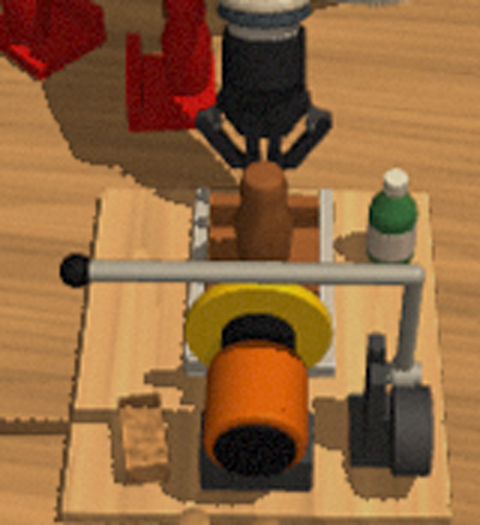

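The sled is sliding under a push of about 6 N, and the guard stays up. I continue.

Emit:
play_rows(
  rows=[
    [255, [0.4, 0, 0.15], [0, 0, 0]],
    [255, [0.9, 0, 0.35], [0, 0, 0]],
    [255, [1.4, 0, 0.55], [0, 0, 0]],
    [255, [1.9, 0, 0.75], [0, 0, 0]],
    [255, [2.4, 0, 0.93], [0, 0, 0]],
    [255, [2.9, 0, 1.13], [0, 0, 0]],
    [255, [3.4, 0, 1.33], [0, 0, 0]],
    [255, [3.9, 0, 1.53], [0, 0, 0]],
    [255, [4.3, 0, 1.7], [0, 0, 0]],
    [255, [4.7, 0, 1.85], [0, 0, 0]],
    [255, [4.9, 0, 1.93], [0, 0, 0]],
    [255, [5, 0, 1.97], [0, 0, 0]],
  ],
)

```text
clock: 13.95
eef_pos: [534.4, -35.4, 38.2]
tcp_rot: [-3.139, -0.385, 0.132]
contact_force: [-1.8, -0.5, -1.1]
opening: -0.003
```

```bash
python3 q.py 7
```

```text
[-0.13  0.4   2.23  0.66  0.17  0.67] [-3.139 -0.385  0.132] [-79.5   0.5  38.2] [-1.9 -0.3 -1.1] 13.95
-100 (array([-1.91,  0.05, -0.75]), array([-0.003, -0.001,  0.   ]))
-80 (array([-0.05,  0.05,  0.  ]), array([-0.003, -0.001,  0.   ]))
-70 (array([0.87, 0.05, 0.38]), array([-0.003, -0.001,  0.   ]))
-60 (array([1.8 , 0.05, 0.76]), array([-0.003, -0.001,  0.   ]))
```

View pics/c7.png

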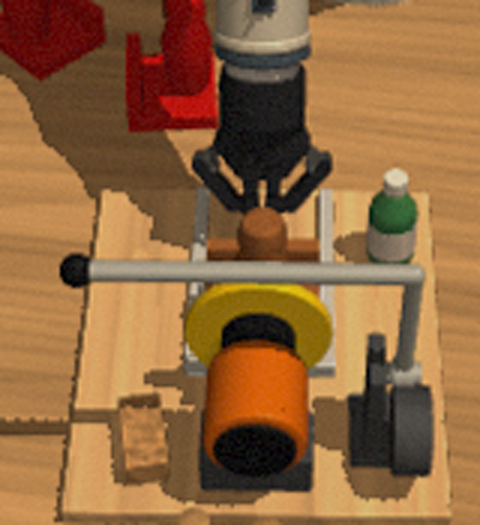

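Emit:
play_rows(
  rows=[
    [255, [0.15, 0, 0.06], [0, 0, 0]],
    [255, [0.3, 0, 0.12], [0, 0, 0]],
    [255, [0.45, 0, 0.18], [0, 0, 0]],
    [255, [0.6, 0, 0.24], [0, 0, 0]],
    [255, [0.7, 0, 0.28], [0, 0, 0]],
    [255, [0.8, 0, 0.32], [0, 0, 0]],
    [255, [0.88, 0, 0.35], [0, 0, 0]],
    [255, [0.95, 0, 0.38], [0, 0, 0]],
  ],
)

```text
clock: 14.67
eef_pos: [544.7, -34.1, 38.5]
tcp_rot: [-3.139, -0.386, 0.132]
contact_force: [-2.2, 0.1, -1.6]
opening: -0.002
```

Emit:
play_rows(
  rows=[
    [255, [0.06, 0, 0.02], [0, 0, 0]],
    [255, [0.12, 0, 0.05], [0, 0, 0]],
    [255, [0.18, 0, 0.07], [0, 0, 0]],
  ],
)

```text
clock: 14.92
eef_pos: [546.6, -33.9, 38.5]
tcp_rot: [-3.139, -0.386, 0.132]
contact_force: [-1.8, -1.2, -1.7]
opening: 0.001
```

Emit:
play_rows(
  rows=[
    [255, [0.06, 0, 0.02], [0, 0, 0]],
    [255, [0.12, 0, 0.05], [0, 0, 0]],
    [255, [0.18, 0, 0.07], [0, 0, 0]],
  ],
)

```text
clock: 15.17
eef_pos: [548.6, -33.6, 38.5]
tcp_rot: [-3.139, -0.386, 0.132]
contact_force: [-2.8, -0.9, -1.4]
opening: 0.003
```

Emit:
play_rows(
  rows=[
    [255, [0.05, 0, 0.02], [0, 0, 0]],
    [255, [0.1, 0, 0.04], [0, 0, 0]],
  ],
)

```text
clock: 15.33
eef_pos: [549.7, -33.5, 38.6]
tcp_rot: [-3.139, -0.386, 0.132]
contact_force: [-2.2, -0.5, -1.7]
opening: 0.004
```

Emit:
play_rows(
  rows=[
    [255, [0.05, 0, 0.02], [0, 0, 0]],
    [255, [0.1, 0, 0.04], [0, 0, 0]],
  ],
)

```text
clock: 15.5
eef_pos: [550.7, -33.3, 38.6]
tcp_rot: [-3.139, -0.386, 0.132]
contact_force: [-2.4, -0.0, -1.3]
opening: -0.001
```

Emit:
play_rows(
  rows=[
    [255, [0.05, 0, 0.02], [0, 0, 0]],
    [255, [0.1, 0, 0.04], [0, 0, 0]],
  ],
)

```text
clock: 15.67
eef_pos: [551.8, -33.2, 38.6]
tcp_rot: [-3.139, -0.386, 0.132]
contact_force: [-2.2, -0.4, -1.8]
opening: -0.004
```

Emit:
play_rows(
  rows=[
    [255, [0.05, 0, 0.02], [0, 0, 0]],
    [255, [0.1, 0, 0.04], [0, 0, 0]],
  ],
)

```text
clock: 15.83
eef_pos: [552.9, -33.0, 38.6]
tcp_rot: [-3.139, -0.386, 0.132]
contact_force: [-2.5, 0.2, -0.9]
opening: -0.002
```

```bash
python3 q.py 8; python3 - <<'E'
from h import *
im,d=save('top','top8'); Q=tost(cloud('top',d).reshape(-1,3))
m=(abs(Q[:,2]-38)<4)&(abs(Q[:,1])<47)&(Q[:,0]>-50)&(Q[:,0]<60); print(m.sum(),np.percentile(Q[m],[90,98],axis=0))
b=cv2.imread('pics/top8.png')[120:250,200:340]
cv2.imwrite('pics/t8.png',cv2.resize(b,None,fx=5,fy=4.5,interpolation=cv2.INTER_CUBIC))
E
```

```text
[-0.12  0.42  2.2   0.57  0.18  0.77] [-3.139 -0.386  0.132] [-60.9   0.4  38.6] [-2.5  0.5 -0.9] 15.8333
-100 (array([-3.64,  0.03, -1.42]), array([-0.002, -0.002,  0.   ]))
-80 (array([-1.79,  0.04, -0.66]), array([-0.002, -0.002,  0.   ]))
-70 (array([-0.86,  0.04, -0.29]), array([-0.002, -0.002,  0.   ]))
-60 (array([0.06, 0.04, 0.09]), array([-0.002, -0.002,  0.   ]))
310 [[32.28063298 41.08246224 40.69863834]
 [42.55853109 45.9933241  41.69459438]]
```

View pics/t8.png

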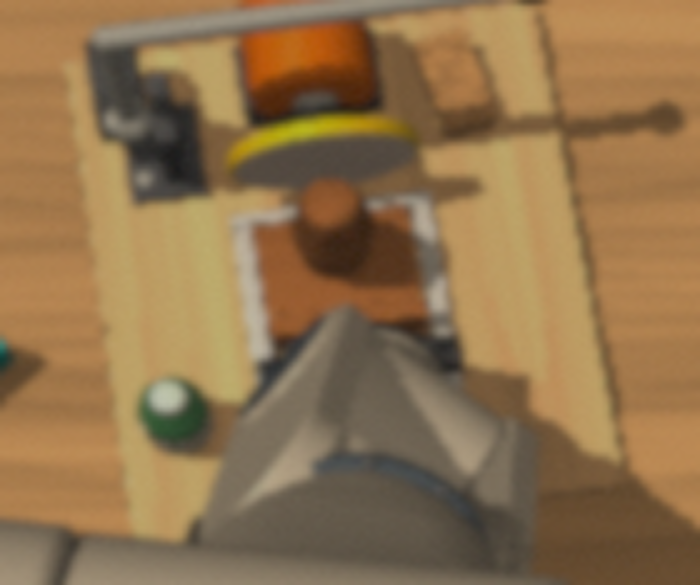

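The sled front is close to the stop strip at about (340,200), but no force rise yet. I keep creeping forward.

Emit:
play_rows(
  rows=[
    [255, [0.05, 0, 0.02], [0, 0, 0]],
    [255, [0.1, 0, 0.04], [0, 0, 0]],
  ],
)

```text
clock: 16.1
eef_pos: [553.2, -32.7, 38.4]
tcp_rot: [-3.139, -0.385, 0.132]
contact_force: [-8.7, -1.7, 3.2]
opening: 0.004
```

Emit:
play_rows(
  rows=[
    [255, [0.05, 0, 0.02], [0, 0, 0]],
    [255, [0.1, 0, 0.04], [0, 0, 0]],
  ],
)

```text
clock: 16.27
eef_pos: [553.4, -32.6, 38.2]
tcp_rot: [-3.138, -0.384, 0.132]
contact_force: [-13.7, -3.2, 10.9]
opening: 0.001
```

Emit:
play_rows(
  rows=[
    [255, [0.05, 0, 0.02], [0, 0, 0]],
    [255, [0.1, 0, 0.04], [0, 0, 0]],
  ],
)

```text
clock: 16.43
eef_pos: [553.5, -32.3, 38.1]
tcp_rot: [-3.138, -0.383, 0.132]
contact_force: [-19.0, -5.3, 16.9]
opening: 0.001
```

The push force rose from 2.5 to 19 N while the tip stood still, so the sled is on the stop. I back straight off.

Emit:
play_rows(
  rows=[
    [255, [-0.2, 0, -0.08], [0, 0, 0]],
    [255, [-0.5, 0, -0.2], [0, 0, 0]],
    [255, [-1, 0, -0.4], [0, 0, 0]],
    [255, [-1.8, 0, -0.7], [0, 0, 0]],
    [255, [-2.8, 0, -1.1], [0, 0, 0]],
    [255, [-3.8, 0, -1.5], [0, 0, 0]],
    [255, [-5, 0, -2.2], [0, 0, 0]],
    [255, [-6, 0, -4], [0, 0, 0]],
    [255, [-6.5, 0, -7], [0, 0, 0]],
    [255, [-7, 0, -10], [0, 0, 0]],
    [255, [-7.5, 0, -13], [0, 0, 0]],
    [255, [-7.5, 0, -14], [0, 0, 0]],
  ],
)

```text
clock: 17.43
eef_pos: [434.6, -49.7, 143.0]
tcp_rot: [-3.142, -0.389, 0.132]
contact_force: [0.0, 0.0, 0.3]
opening: 0.003
```

Emit:
play_rows(
  rows=[
    [255, [-1.5, 0, -2], [0, 0, 0]],
    [255, [-3, 0, -4], [0, 0, 0]],
    [255, [-5, 0, -6], [0, 0, 0]],
    [255, [-7, 0, -7], [0, 0, 0]],
    [255, [-7, 0, -7], [0, 0, 0]],
    [255, [-7, 0, -7], [0, 0, 0]],
  ],
)

```text
clock: 17.93
eef_pos: [345.0, -61.8, 179.6]
tcp_rot: [-3.141, -0.389, 0.131]
contact_force: [-0.1, 0.3, -0.0]
opening: 0.001
```

```bash
python3 q.py 9; python3 - <<'E'
from h import *
im,d=save('top','top9'); Q=tost(cloud('top',d).reshape(-1,3)); 
d0=np.load('pics/top0.npy')
b=cv2.imread('pics/top9.png')[100:250,200:340]
cv2.imwrite('pics/t9.png',cv2.resize(b,None,fx=4,fy=4,interpolation=cv2.INTER_CUBIC))
m=(abs(Q[:,2]-67)<4)&(abs(Q[:,1])<47)&(Q[:,0]>-80)&(Q[:,0]<0); print('block',m.sum(),np.percentile(Q[m],[2,10,50,90],axis=0)[:,0])
m=(Q[:,2]>130)&(abs(Q[:,1])<35)&(Q[:,0]>-60)&(Q[:,0]<40); print('owl',Q[m].mean(0))
Q=tost(cloud('scene',np.load('pics/scene9.npy')).reshape(-1,3))
m=(abs(Q[:,1]-50)<40)&(Q[:,2]>185)&(Q[:,2]<260)&(Q[:,0]>-60)&(Q[:,0]<160); q=np.median(Q[m],axis=0); print('guard',np.arctan2(q[2]-100,100-q[0])-.353)
E
```

```text
[-0.36 -0.22  2.45  0.33  0.58  0.83] [-3.141 -0.389  0.131] [-270.8   -0.8  179.6] [-0.   0.3 -0. ] 17.9333
-100 (array([10.43, -0.08, 19.58]), array([-0.   , -0.005, -0.001]))
-80 (array([12.28, -0.08, 20.34]), array([-0.   , -0.005, -0.001]))
-70 (array([13.21, -0.08, 20.72]), array([-0.   , -0.005, -0.001]))
-60 (array([14.13, -0.08, 21.1 ]), array([-0.   , -0.005, -0.001]))
block 118 [-53.69780627 -52.45520346 -45.85696994 -38.58496609]
owl [  4.21624172   2.33604514 151.44795589]
guard 1.3486490992810234
```

View pics/t9.png

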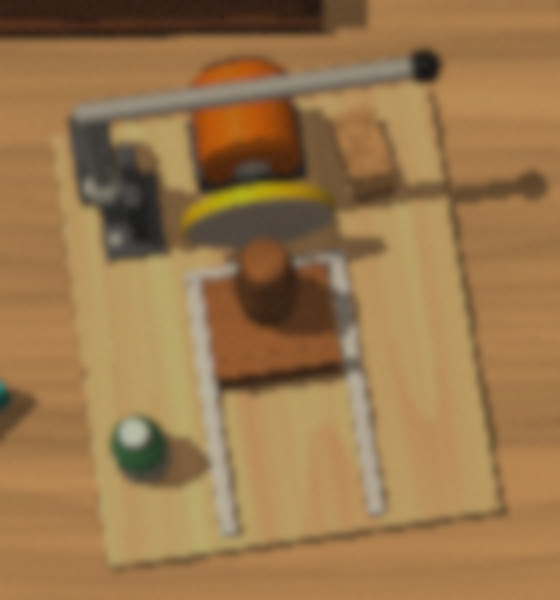

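View pics/scene9.png

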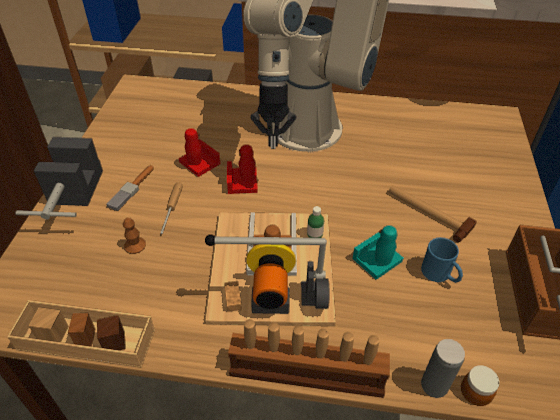

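The sled is home against the strip: its push block's rear measures x = -53.7, and -54 is expected. The guard is raised and everything else is where it was. The robot is clear, so I hand in.

```bash
python3 -c "
from h import *
print(readout.sense()['contact_force'].round(1)); r.sign_off()"
```

```text
[-0.6 -0.1 -0.5]
the job is handed in; nothing more can be done
```

The guard bar is up and staying up by itself, and the sled is home against the stop strip. I handed in at about 18 s of the 58 s allowed.

- **Guard:** I pushed the bar up with the shut fingertips from below, just inboard of the ball; the force reading was at most about 6 N. It swung on by itself. The last image puts it at about 1.35 rad, against a nominal 1.30 for fully raised; I take the difference as measurement error.
- **Sled:** With the guard up, I pushed the sled in from behind its push block. It slid with about 2.5 to 6 N. At the stop the push rose to about 19 N along x (26 N in all) while the fingertips stood still. The last image puts the rear of the block at x = -53.7 mm; home would be -54.
- **Other things on the bench:** In the final images they all look where they were. The arm is clear of everything and the force reading is near zero.
- **Off plan:** On the way to the guard the last joint reached its range limit. I turned the tool half a turn in free air before touching anything. Near the sled the arm lagged close to a wrist singularity, so I used a steeper tool angle there.

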